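# Take the tall wire spool off its spindle and put it away

### The arm

A 6-joint arm with a two-finger parallel gripper is mounted at the origin on the work surface. World frame = base frame: x ahead of the robot, y to its left, z up, the work surface at z = 0. Lengths are in mm, angles in rad, forces in N, time in s.
With the tool pointing down it reaches from about 300 to 775 mm from the base axis. Payload 14.6 kg.
Tool frame: the origin (TCP) lies at the very end of the fingers, on their centre line; the grasp point (between the pads) lies 19 mm behind it; z points along the fingers, y is the line along which they close (so a half turn about z gives the same grasp; the last joint's range is limited). The gripper opens to 94 mm and grips with 3 to 60 N. Pads are 16 mm wide; open, the fingers measure 119 mm over their backs; the gripper's body (75 mm by 177 mm) begins 78 mm behind the grasp point.
Start: joints at [-1.265, 0.3, 1.521, -0, 1.321, -0.067], TCP at [200.316, -512.214, 205.446] pointing down, gripper open.
Joint ranges: [-3.03, 3.03], [-0.79, 2.21], [0.23, 2.52], [-1.04, 4.18], [0, 3.07], [-2.55, 2.55]. Speed limits (rad/s): [2.22, 2.22, 2.57, 3.14, 3.14, 3.14].

### API

Orientations are given as [roll, pitch, yaw] about the fixed x, y, z axes, in that order (R = Rz(yaw) Ry(pitch) Rx(roll)).
In Python, from cell import manip, eyes, ticket gives the robot as it stands. The module is installed in compiled form; this text tells all that it offers.
- The arm moves only by the tool arm_command, never from a script. Its argument "plan" is a list of rows, each a list of 5 numbers: the opening, from -1 (shut) to 1 (fully open), then the shift along the tool's x, y, z in m, then the turn about the tool's z in rad. In form: [[jaw, dx, dy, dz, roll], ...]. A call has 1 to 20 rows; each row shifts and turns the commanded pose from where the row before left it, along the tool's axes as they then stand; what a row does not reach is not made up. A row lasts 1/8 s, in which the tool goes at most 62.5 mm and 10.7 degrees, less where a joint would pass 70% of its speed; a pose out of reach is approached as far as the arm can. A call is refused whole if a number of a shift passes 0.0625 or a number of a turn 0.188, either way. A call with a gripper value outside its range is refused whole. The fingers move at their own pace and stop on an object; "newtons" is the grip in N (left out, the last holds). Time passes only in rows, so rows that do not move let the fingers close. It gives the time, the measured TCP pose, the force, the opening and the grip force at its end, in the units of the state.
- manip.read_state(): the state, without advancing time (a new reading comes with each control period).
- eyes.camera(name): name is "side" or "top"; returns a dict with "img" (420x560x3 uint8, blue, green, red), "z_map" (420x560 float32, mm along the optical axis (not along the pixel's ray), 0 where there is no reading), "fx", "fy", "cx", "cy" (pixels), "eye" and "orientation" of the camera in the world. Camera axes: x right, y down, z forward; pixel columns grow to the right and rows downward; lengths in mm; the calibration is good to about 2 mm. A picture is of the moment at which its call begins.
- ticket.sign_off(): hands the job in; it is judged then, once.
The state is a dict: "clock": time; "joints": joint angles; "qd": joint speeds; "effort": joint torques, N m; "eef_pos": TCP position; "eef_rot": TCP orientation; "wrist_force": force on the tool from outside, world axes, zero at the start; "moment": the same for the moment, N m; "finger_gap": finger opening in mm; "finger_force": force on a finger pad.
Only numpy, scipy, OpenCV 4.12 (cv2) and the standard library are available. Lean on these libraries where they do the work, as an engineer would, in place of code of your own. Each camera call takes 0.05 s, during which the arm holds its last target. There are 200 camera calls.

### The job

I need the tall spool of inlay wire put away: lift the wooden cap off its spindle and put the cap in the brass dish, then draw the spool straight up off the spindle and gently lower it, standing upright, into the low wooden tray. Don't drag or tip the spindle stand, don't drop the spool, and leave the other spindle with its short spool and cap as it is.

Things in the scene. Friction and masses are not known exactly. Their poses are not given: they have to be found in the camera images.
- tall_stand: Loose spindle stand that carries the tall spool: round grey cast base, 100 mm diameter, 18 mm high, 1.5 kg, with an upright steel spindle of 9 mm diameter at its centre. Origin: centre of the underside, z up along the spindle; spindle top 88 mm above the origin. Stands on the table, on the robot's left or right
- tall_spool: Tall spool of brass wire, about 0.35 kg: 60 mm high, two light wooden flanges of 56 mm diameter, 5 mm thick, one at each end, wound body 51 mm diameter between them, straight 15 mm bore right through (loose on the spindle). At first its underside rests on the stand's base, 18 mm above the table. Origin: centre of the underside, z up along the bore
- tall_cap: Dark wooden cap, about 50 g, a plain cylinder of 32 mm diameter, 34 mm high, with a blind bore of 15 mm diameter, 14 mm deep in its underside. At first it rests loosely on the tall spool's upper flange, over the 10 mm of spindle that stand out there. Origin: centre of the underside, z up
- short_stand: The other spindle stand, to be left alone: same base, spindle top 62 mm above the origin (centre of the underside)
- short_spool: The short spool on the other stand, to be left alone: same as the tall one but 34 mm high. Origin: centre of the underside
- short_cap: The cap on the short spool, to be left alone: same as the other cap. Origin: centre of the underside
- tray: Low wooden tray, fixed to the table, 140 x 140 mm outside, 22 mm high, walls 6 mm thick, flat floor. Origin: centre of the underside; x and y along its sides
- tray_in (a point): Centre of the tray's flat inner floor, on the floor's surface, 6 mm above the table; z up
- dish_in (a point): Centre of the flat inner floor of the shallow round brass dish (fixed to the table, 124 mm across the rim, floor about 90 mm across and 4 mm above the table, rim 14 mm above the table; not to be confused with the closed dome-shaped brass cover, 140 mm across, that lies further to the right)
There are look-alikes about, which are no part of the job. Of the things shaped like the part that bears dish_in, the brass one is meant.

How it is judged (in metres and radians):
On the way, in this order (a step that is already met when the one before it is completed fails the run):
1. the tall spool's cap lies in the brass dish (horizontal distance between tall_cap and dish_in below 0.05 m and z of tall_cap in the frame of dish_in below 0.025 m and linear speed of tall_cap below 0.05 m/s), for 0.2 s.
2. the tall spool is clear above its spindle, about upright (z of tall_spool in the frame of tall_stand above 0.086 m and angle between tall_spool's own z axis and vertical below 0.4 rad), for 0.05 s.
At the end, for the whole second after the job is handed in: The tall spool stands upright (within 0.08 rad) at rest on the floor of the wooden tray, its cap lies at rest in the brass dish (within 50 mm of the centre), the empty stand is upright within 30 mm of where it was, and the other stand, spool and cap are within 20 mm of where they were (horizontal distance between tall_cap and dish_in below 0.05 m and z of tall_cap in the frame of dish_in below 0.025 m and linear speed of tall_cap below 0.03 m/s and horizontal distance between tall_spool and tray_in below 0.055 m and z of tall_spool in the frame of tray_in below 0.005 m and angle between tall_spool's own z axis and vertical below 0.08 rad and linear speed of tall_spool below 0.02 m/s and angle between tall_stand's own z axis and vertical below 0.05 rad and distance of tall_stand from where it was at the start of the episode below 0.03 m and distance of each of short_stand, short_spool, short_cap from where it was at the start of the episode below 0.02 m); the robot touches nothing.
It fails at once if the tall spool's stand is dragged more than 30 mm or tipped more than 0.25 rad (distance of tall_stand from where it was at the start of the episode above 0.03 m or angle between tall_stand's own z axis and vertical above 0.25 rad).
It fails at once if the other spindle's stand, spool or cap is shifted more than 20 mm (distance of any of short_stand, short_spool, short_cap from where it was at the start of the episode above 0.02 m).
It fails at once if the tall spool is dropped: it comes down on the tray's floor or the table faster than 0.45 m/s ((horizontal distance between tall_spool and tray_in below 0.08 m and z of tall_spool in the frame of tray_in below 0.015 m and linear speed of tall_spool above 0.45 m/s) or (height (world z) of tall_spool below 0.012 m and linear speed of tall_spool above 0.45 m/s)).
It also fails if it takes over 64 s, if anything falls off the work surface, if the arm or the gripper's body presses on something with over 40 N, if the wrist force passes 120 N, or if a joint passes its speed limit or range.

## Working session

There is one attempt and no reset: what is moved stays moved. The work goes in short steps, Python scripts to look and compute and a tool call to move; the robot and the scene stay as the last step left them, time stands still between calls to the robot, and variables do not carry over. Pictures are saved under pics/ and viewed, at most 10 in all, crops included, and the job is handed in when it is done.

Besides the shell and the picture viewer there is one more tool, called after "Emit:" by a JSON object that holds its "method" and its "body". arm_command: Moves the arm, as the interface text tells. Its arguments: {"type":"object","properties":{"plan":{"type":"array"},"newtons":{"type":"number"}},"required":["plan"]}

```bash
mkdir -p pics; cat > h.py <<'E'
import numpy as np, cv2
from scipy.spatial.transform import Rotation as R
from cell import manip, eyes, ticket
def cam(n):
    c=eyes.camera(n); np.savez('%s.npz'%n, **{k:np.asarray(v) for k,v in c.items()}); return c
def load(n): return dict(np.load('%s.npz'%n))
def world(c):
    z=c['z_map'].astype(float); v,u=np.mgrid[:z.shape[0],:z.shape[1]]
    p=np.stack([(u-c['cx'])/c['fx']*z,(v-c['cy'])/c['fy']*z,z],-1)
    o=np.asarray(c['orientation'],float)
    M=o if o.shape==(3,3) else R.from_euler('xyz',o).as_matrix()
    return p@M.T+np.asarray(c['eye'])
E
python3 - <<'E'
from h import *
for n in('top','side'):
    c=cam(n); cv2.imwrite('pics/%s0.png'%n,cv2.resize(c['img'],(800,600)))
    print(n,c['eye'],c['orientation'],c['fx'],c['cx'],c['cy'])
print(manip.read_state())
E
```

```text
top [ 430.39684619    1.90799051 1027.40319119] [-2.96528895 -0.01186205 -1.58088871] 498.3716980856437 277.2167755558914 213.96309957909006
side [ 535.1364763  -661.18972294  620.86799949] [-2.25717671 -0.00548303 -0.08856361] 408.10947989484316 275.63672503639935 209.48998052318342
{'clock': 0.1, 'joints': array([-1.26462753e+00,  3.00448213e-01,  1.52151813e+00,  1.25093379e-06,
        1.32072228e+00, -6.65614621e-02]), 'qd': array([-0.00118115, -0.00032865, -0.00271071,  0.00267976, -0.00021089,
       -0.00041818]), 'effort': array([ 2.84008805e-03, -5.32633531e+01, -3.53282726e+01,  7.10156746e-02,
        2.34677747e-02, -6.76896866e-05]), 'eef_pos': array([ 200.23187967, -511.99677904,  204.92551953]), 'eef_rot': array([-3.14049920e+00, -7.41042065e-05,  3.72729903e-01]), 'wrist_force': array([-0.33827191, -0.1476827 , -0.42600604]), 'moment': array([ 0.02383281, -0.02146572,  0.02041082]), 'finger_force': 0.0, 'finger_gap': 94.50076495635595}
```

View pics/top0.png

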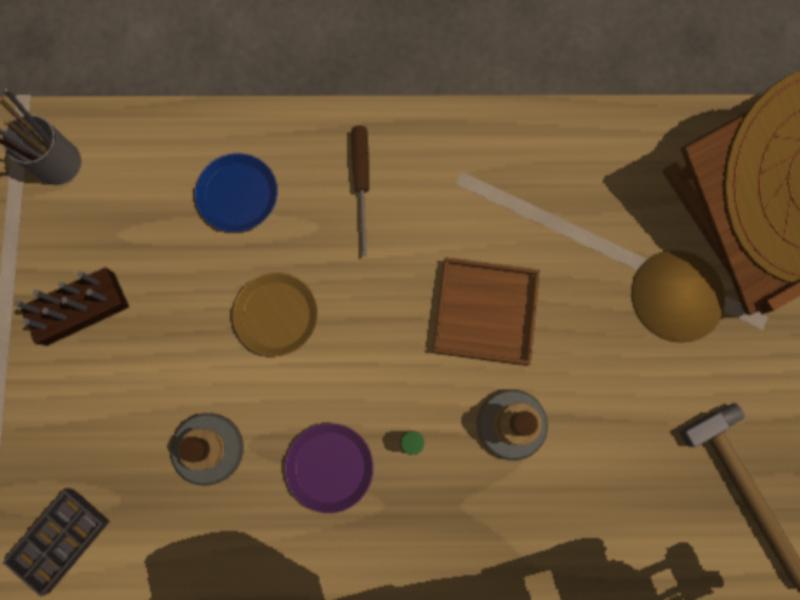

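View pics/side0.png

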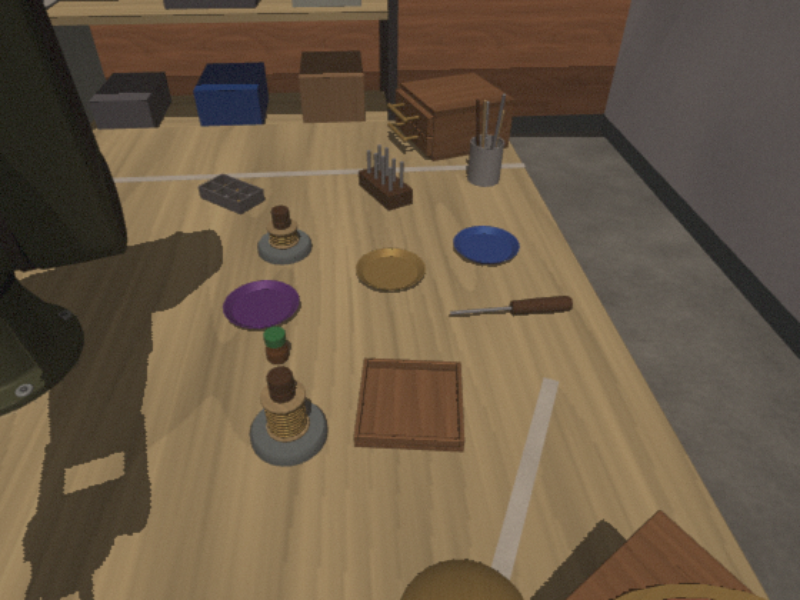

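The top view shows spindle stands at (207,449) and (513,425), an open brass dish at (274,314), blue and purple dishes at (235,192) and (328,467), the tray at (484,311) and the closed dome at (677,296). The open brass dish is the one meant. The right stand looks like the tall one, which I'll check with depth and an enlarged crop.

```bash
cat > m.py <<'E'
from h import *
c=load('top'); W=world(c); s=0.7
def reg(u,v,r,lo,hi):
    m=np.zeros(W.shape[:2],bool); u,v,r=[int(x*s) for x in(u,v,r)]
    m[v-r:v+r,u-r:u+r]=True; m&=(c['z_map']>0)&(W[...,2]>lo)&(W[...,2]<hi); return W[m]
def circ(p):
    (x,y),r=cv2.minEnclosingCircle(p[:,:2].astype(np.float32)); return np.round([x,y,r,np.median(p[:,2]),p[:,2].max(),len(p)],1)
E
python3 - <<'E'
from m import *
print('table',np.median(reg(400,380,20,-50,50)[:,2]))
for n,u,v in(('R',513,425),('L',207,449)):
    p=reg(u,v,55,5,200); zt=np.percentile(p[:,2],99); print(n,'ztop',zt)
    print(' cap',circ(p[p[:,2]>zt-6]), p[p[:,2]>zt-6].mean(0)); q=p[(p[:,2]>zt-40)&(p[:,2]<zt-29)];print(' flange',circ(q))
    q=p[(p[:,2]>10)&(p[:,2]<24)];print(' base',circ(q))
p=reg(274,314,52,6,30);print('dish',circ(p))
p=reg(484,311,66,12,40);r=cv2.minAreaRect(p[:,:2].astype(np.float32));print('tray',r,p[:,2].mean())
p=reg(484,311,20,-5,40);print('trayfloor',p.mean(0))
p=reg(412,442,16,10,100);print('green',circ(p))
p=reg(328,467,55,6,40);print('purple',circ(p))
i=c['img']; 
side=load('side')['img']
a=cv2.resize(i[250:350,90:400],(800,258),interpolation=cv2.INTER_CUBIC)
b=cv2.resize(side[130:340,150:350],(325,340),interpolation=cv2.INTER_CUBIC)
b2=cv2.resize(i[170:270,150:390],(475,340)) 
cv2.imwrite('pics/crop.png',np.vstack([a,np.hstack([b,b2])]))
E
```

```text
table -0.7901218737165436
R ztop 113.47337378141381
 cap [ 441.5 -173.8   15.7  111.   116.3  230. ] [ 441.48515532 -173.61166038  111.11838514]
 flange [ 441.6 -174.2   27.9   77.1   84.   406. ]
 base [ 441.6 -174.1   49.9   16.9   23.6 1175. ]
L ztop 87.46485184637909
 cap [412.1 255.5  16.1  85.3  89.9 230. ] [412.29557193 254.62832226  85.31317496]
 flange [412.1 255.   27.7  51.3  58.3 380. ]
 base [ 412.5  255.3   50.2   17.1   23.6 1280. ]
dish [602.4 162.6  61.6   9.8  18.  950. ]
tray ((603.8953857421875, -142.49481201171875), (140.259521484375, 140.7342529296875), 81.75591278076172) 19.97360653839247
trayfloor [ 606.07018746 -137.73922082    5.07828229]
green [418.1 -30.7  16.2  48.9  55.4 227. ]
purple [ 387.8   85.    64.7   10.1   18.1 1101. ]
```

View pics/crop.png

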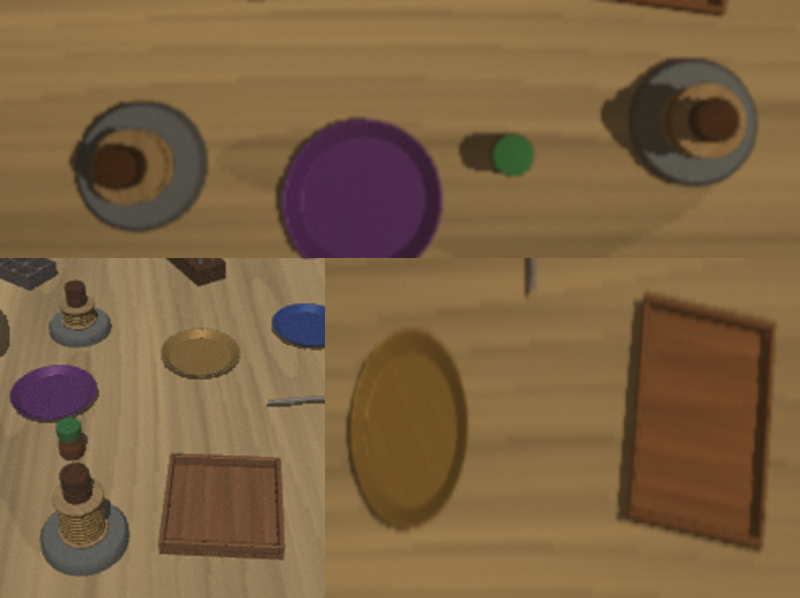

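The tall stand is on the right at about (441.5, -174), with its cap top at 112 mm against 86 mm on the left. The open brass dish is at (602, 163) and the tray centre at (604, -142). The crop confirms all three: the brass dish is open with a flat floor, the blue and purple ones are the wrong colour, and the dome is closed. First I'll move above the cap.

Emit:
{"method": "arm_command", "body": {"plan": [[1,0,0,0,0.1864],[1,0,0,0,0.1864],[1,0.0241,-0.0338,0,0],[1,0.0241,-0.0338,0,0],[1,0.0241,-0.0338,0,0],[1,0.0241,-0.0338,0,0],[1,0.0241,-0.0338,0,0],[1,0.0241,-0.0338,0,0],[1,0.0241,-0.0338,0,0],[1,0.0241,-0.0338,0,0],[1,0.0241,-0.0338,0,0],[1,0.0241,-0.0338,0,0],[1,0,0,0,0],[1,0,0,0,0]], "newtons": 15}}

```text
clock: 1.85
eef_pos: [441.0, -174.5, 205.3]
eef_rot: [-3.142, 0.001, 0.0]
wrist_force: [0.6, 0.4, 0.3]
finger_gap: 93.9
finger_force: 0.0
```

Emit:
{"method": "arm_command", "body": {"plan": [[1,0.0005,-0.0005,0.03,0],[1,0,0,0.03,0],[0,0,0,0.03,0],[0,0,0,0.03,0],[0,0,0,0,0],[-1,0,0,0,0],[-1,0,0,0,0],[-1,0,0,0,0],[-1,0,0,0,0],[-1,0,0,0,0],[-1,0,0,0,0]], "newtons": 15}}

```text
clock: 3.22
eef_pos: [442.0, -173.8, 86.0]
eef_rot: [3.141, -0.001, 0.0]
wrist_force: [-1.2, 0.8, 6.3]
finger_gap: 32.1
finger_force: 15.0
```

Emit:
{"method": "arm_command", "body": {"plan": [[-1,0,0,-0.005,0],[-1,0,0,-0.01,0],[-1,0,0,-0.025,0],[-1,0,0,-0.03,0],[-1,0,0,-0.03,0],[-1,0,0,0,0],[-1,0,0,0,0]]}}

```text
clock: 4.1
eef_pos: [441.5, -173.6, 184.8]
eef_rot: [-3.141, 0.001, 0.0]
wrist_force: [-0.0, 0.6, 0.3]
finger_gap: 31.6
finger_force: 15.0
```

```bash
python3 - <<'E'
from h import *
c=cam('side'); cv2.imwrite('pics/s1.png',cv2.resize(c['img'],(800,600)))
E
```

```text
(no output)
```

View pics/s1.png

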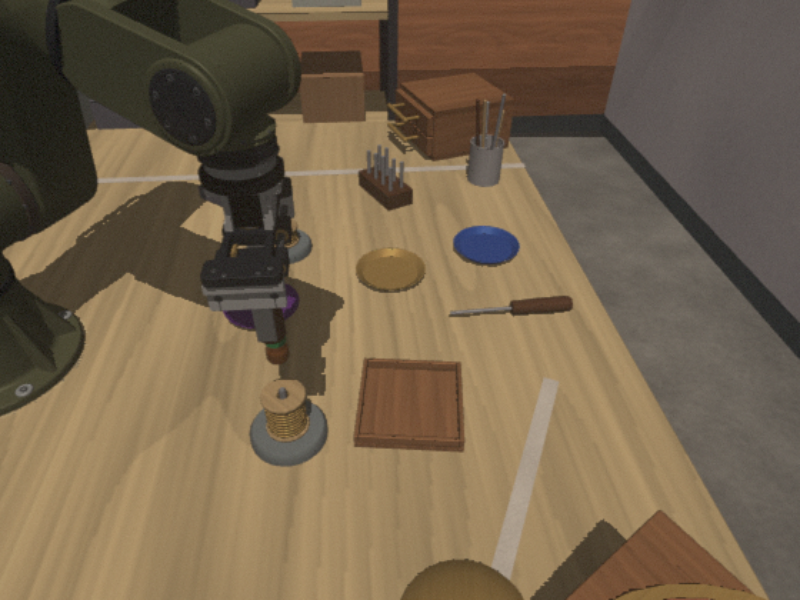

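The spool at (283,400) is now bare with its spindle showing, and the cap is between the fingers (gap 31.6). Next I'll carry it to the dish.

Emit:
{"method": "arm_command", "body": {"plan": [[-1,0.008,-0.017,0,0],[-1,0.0161,-0.0336,0,0],[-1,0.0161,-0.0336,0,0],[-1,0.0161,-0.0336,0,0],[-1,0.0161,-0.0336,0,0],[-1,0.0161,-0.0336,0,0],[-1,0.0161,-0.0336,0,0],[-1,0.0161,-0.0336,0,0],[-1,0.0161,-0.0336,0,0],[-1,0.0161,-0.0336,0,0],[-1,0.008,-0.0166,0,0],[-1,0,0,0,0],[-1,0,0,0.04,0],[-1,0,0,0.04,0],[-1,0,0,0.04,0],[-1,0,0,0.03,0],[-1,0,0,0,0],[-1,0,0,0,0]]}}

```text
clock: 6.4
eef_pos: [603.2, 161.9, 36.8]
eef_rot: [-3.141, -0.001, -0.0]
wrist_force: [0.8, 0.5, 1.1]
finger_gap: 31.3
finger_force: 15.0
```

Emit:
{"method": "arm_command", "body": {"plan": [[-1,0,0,0.01,0],[-1,0,0,0.008,0],[-1,0,0,0.004,0],[-1,0,0,0.002,0],[-1,0,0,0,0],[-1,0,0,0,0],[0.1,0,0,0,0],[0.1,0,0,0,0],[0.1,0,0,0,0],[0.1,0,0,0,0]]}}

```text
clock: 7.65
eef_pos: [602.7, 162.3, 11.4]
eef_rot: [3.142, -0.0, -0.0]
wrist_force: [0.2, 0.5, 0.1]
finger_gap: 51.8
finger_force: 0.0
```

Emit:
{"method": "arm_command", "body": {"plan": [[0.1,0,0,-0.02,0],[0.1,0,0,-0.04,0],[0.1,0,0,-0.04,0],[1,0,0,-0.05,0],[1,-0.0161,0.0336,0,0],[1,-0.0161,0.0336,0,0],[1,-0.0161,0.0336,0,0],[1,-0.0161,0.0336,0,0],[1,-0.0161,0.0336,0,0],[1,-0.0161,0.0336,0,0],[1,-0.0161,0.0336,0,0],[1,-0.0161,0.0336,0,0],[1,-0.0161,0.0336,0,0],[1,-0.0161,0.0336,0,0],[1,0,0,0,0],[1,0,0,0,0]]}}

```text
clock: 9.65
eef_pos: [442.0, -173.5, 162.4]
eef_rot: [3.141, -0.001, -0.0]
wrist_force: [0.2, -0.6, 0.1]
finger_gap: 93.8
finger_force: 0.0
```

```bash
python3 - <<'E'
from h import *
c=cam('side'); i=c['img']
cv2.imwrite('pics/s2.png',cv2.resize(i[140:340,130:350],(660,600),interpolation=cv2.INTER_CUBIC))
W=world(c);m=(abs(W[...,0]-602)<40)&(abs(W[...,1]-162)<40)&(W[...,2]>28)&(W[...,2]<60)
p=W[m];print(len(p),p.mean(0),p.min(0),p.max(0))
m=(np.hypot(W[...,0]-441.5,W[...,1]+174)<36)&(W[...,2]>71)&(W[...,2]<82)
p=W[m];print('flange',len(p),p.mean(0),p.min(0),p.max(0))
E
```

```text
114 [604.55479922 156.83744241  36.95572629] [589.74568421 144.64259036  28.05554631] [619.51219775 175.65299905  41.9515622 ]
flange 605 [ 444.60508492 -175.51991015   78.6075492 ] [ 417.21366584 -200.70259631   71.4226452 ] [ 471.36920187 -144.96714698   81.56094647]
```

View pics/s2.png

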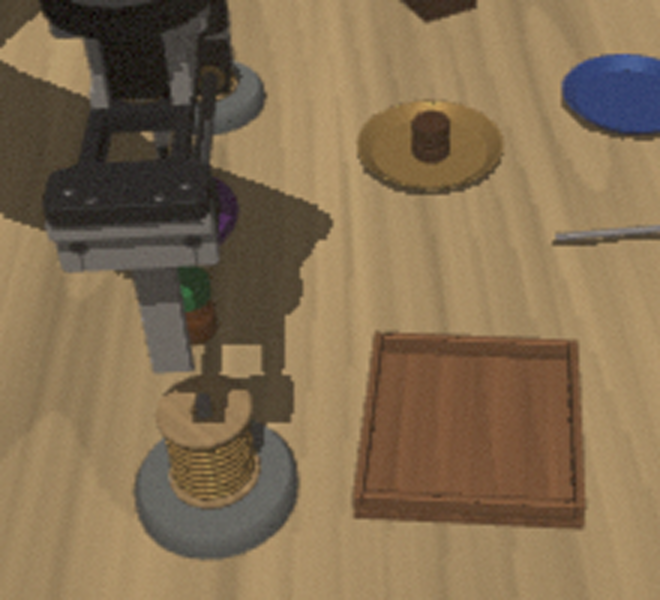

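The cap stands in the dish at (430,135) and the spool is still in place at (210,440). Next I'll descend and grip the wound body.

Emit:
{"method": "arm_command", "body": {"plan": [[1,-0.0003,0.0004,0.03,0],[1,0,0,0.03,0],[1,0,0,0.025,0],[1,0,0,0.025,0],[1,0,0,0.018,0],[0.5,0,0,0,0],[0.2,0,0,0,0],[0.1,0,0,0,0],[-1,0,0,0,0],[-1,0,0,0,0],[-1,0,0,0,0],[-1,0,0,0,0]], "newtons": 25}}

```text
clock: 11.2
eef_pos: [441.6, -174.0, 34.0]
eef_rot: [-3.141, -0.001, -0.0]
wrist_force: [-1.0, 2.5, 5.8]
finger_gap: 55.9
finger_force: 25.0
```

The gap of 55.9 means the pads are on the upper flange. I'll reopen and go 7 mm lower to hold the body instead.

Emit:
{"method": "arm_command", "body": {"plan": [[0.5,0,0,0,0],[0.5,0,0,0,0],[0.5,0,0,0.0035,0],[0.5,0,0,0.0035,0],[0.1,0,0,0,0],[0.1,0,0,0,0],[-1,0,0,0,0],[-1,0,0,0,0],[-1,0,0,0,0],[-1,0,0,0,0]]}}

```text
clock: 12.45
eef_pos: [441.3, -174.1, 26.4]
eef_rot: [-3.141, 0.0, -0.0]
wrist_force: [-0.4, -0.4, -3.0]
finger_gap: 56.2
finger_force: 25.0
```

It is still on the flange, so the pads are longer than the gap between the flanges. I'll put the grasp point on the upper flange at z ≈ 75, so the spool hangs stably below it.

Emit:
{"method": "arm_command", "body": {"plan": [[0.5,0,0,0,0],[0.5,0,0,0,0],[0.5,0,0,-0.015,0],[0.5,0,0,-0.015,0],[0.5,0,0,0,0],[0.25,0,0,0,0],[0.25,0,0,0,0],[-1,0,0,0,0],[-1,0,0,0,0],[-1,0,0,0,0],[-1,0,0,0,0]], "newtons": 30}}

```text
clock: 13.82
eef_pos: [441.2, -174.0, 56.2]
eef_rot: [-3.141, 0.001, 0.0]
wrist_force: [-0.2, 0.6, -4.9]
finger_gap: 55.8
finger_force: 30.0
```

Emit:
{"method": "arm_command", "body": {"plan": [[-1,0,0,-0.003,0],[-1,0,0,-0.006,0],[-1,0,0,-0.008,0],[-1,0,0,0,0],[-1,0,0,0,0]]}}

```text
clock: 14.45
eef_pos: [441.4, -174.1, 73.4]
eef_rot: [-3.142, -0.0, -0.0]
wrist_force: [0.8, 0.2, -3.6]
finger_gap: 55.7
finger_force: 30.0
```

```bash
python3 - <<'E'
from h import *
c=cam('side'); i=c['img']
cv2.imwrite('pics/s3.png',cv2.resize(i[200:340,130:270],(600,600),interpolation=cv2.INTER_CUBIC))
E
```

```text
(no output)
```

View pics/s3.png

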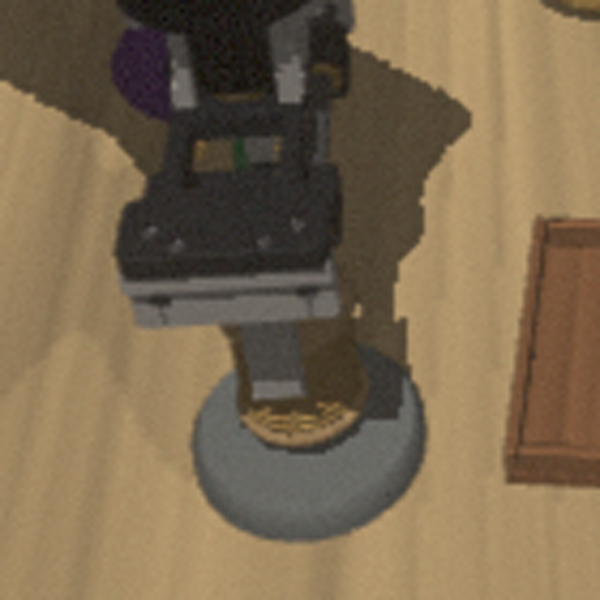

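The spool's lower flange (300,430) is clear of the base and the wrist carries its weight (-3.6 N). I'll lift it off the spindle.

Emit:
{"method": "arm_command", "body": {"plan": [[-1,0,0,-0.008,0],[-1,0,0,-0.015,0],[-1,0,0,-0.02,0],[-1,0,0,-0.02,0],[-1,0,0,-0.015,0],[-1,0,0,-0.006,0],[-1,0,0,0,0],[-1,0,0,0,0]]}}

```text
clock: 15.5
eef_pos: [441.2, -174.0, 156.8]
eef_rot: [-3.141, 0.001, -0.0]
wrist_force: [0.2, -0.0, -4.1]
finger_gap: 55.7
finger_force: 30.0
```

```bash
python3 - <<'E'
from h import *
c=cam('side'); i=c['img']
cv2.imwrite('pics/s4.png',cv2.resize(i[180:340,130:290],(600,600),interpolation=cv2.INTER_CUBIC))
E
```

```text
(no output)
```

View pics/s4.png

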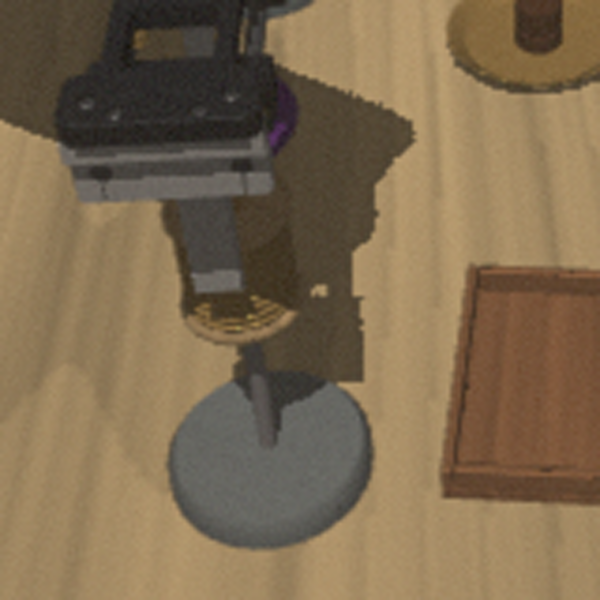

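The spool is off the spindle and upright, with its underside about 118 mm up, and the stand is where it was. Now to the tray.

Emit:
{"method": "arm_command", "body": {"plan": [[-1,0.007,-0.0015,0,0],[-1,0.015,-0.003,0,0],[-1,0.02,-0.004,0,0],[-1,0.02,-0.004,0,0],[-1,0.02,-0.004,0,0],[-1,0.02,-0.004,0,0],[-1,0.02,-0.004,0,0],[-1,0.02,-0.004,0,0],[-1,0.014,-0.003,0,0],[-1,0.007,-0.001,0,0],[-1,0,0,0,0],[-1,0,0,0,0],[-1,0,0,0.01,0],[-1,0,0,0.02,0],[-1,0,0,0.025,0],[-1,0,0,0.02,0],[-1,0,0,0.01,0],[-1,0,0,0.005,0],[-1,0,0,0,0],[-1,0,0,0,0]]}}

```text
clock: 18.05
eef_pos: [604.7, -141.7, 68.2]
eef_rot: [3.141, -0.001, -0.0]
wrist_force: [0.2, 0.5, -3.5]
finger_gap: 55.6
finger_force: 30.0
```

Emit:
{"method": "arm_command", "body": {"plan": [[-1,0,0,0.006,0],[-1,0,0,0.006,0],[-1,0,0,0.005,0],[-1,0,0,0.003,0],[-1,0,0,0.0015,0],[-1,0,0,0.001,0],[-1,0,0,0,0],[-1,0,0,0,0]]}}

```text
clock: 19.05
eef_pos: [604.5, -141.6, 45.1]
eef_rot: [3.142, -0.0, 0.0]
wrist_force: [-0.3, 0.4, -4.0]
finger_gap: 55.6
finger_force: 30.0
```

Emit:
{"method": "arm_command", "body": {"plan": [[-1,0,0,0.0007,0],[-1,0,0,0.0007,0],[-1,0,0,0,0],[-1,0,0,0,0]]}}

```text
clock: 19.55
eef_pos: [604.6, -141.6, 44.1]
eef_rot: [3.141, -0.0, -0.0]
wrist_force: [-4.0, 0.8, 6.4]
finger_gap: 55.5
finger_force: 30.0
```

Contact: the force turned upward. Now I'll release gently and rise.

Emit:
{"method": "arm_command", "body": {"plan": [[0.3,0,0,0,0],[0.3,0,0,0,0],[0.4,0,0,0,0],[0.5,0,0,0,0],[0.5,0,0,0,0],[0.5,0,0,-0.01,0],[0.5,0,0,-0.03,0],[0.5,0,0,-0.04,0],[0.5,0,0,-0.04,0],[0.5,0,0,-0.04,0],[0.5,-0.03,0.03,0,0],[0.5,-0.03,0.03,0,0],[0.5,-0.03,0.03,0,0],[0.5,-0.03,0.03,0,0],[0.5,0,0,0,0],[0.5,0,0,0,0]]}}

```text
clock: 21.55
eef_pos: [484.8, -261.3, 204.1]
eef_rot: [3.141, -0.001, -0.0]
wrist_force: [-0.4, -0.3, -0.4]
finger_gap: 70.7
finger_force: 0.0
```

```bash
python3 - <<'E'
from h import *
c=cam('side'); i=c['img']
cv2.imwrite('pics/s5.png',cv2.resize(i,(800,600)))
c=cam('top');W=world(c)
def q(n,x,y,r,lo,hi):
    p=W[(np.hypot(W[...,0]-x,W[...,1]-y)<r)&(W[...,2]>lo)&(W[...,2]<hi)]
    if len(p): print(n,len(p),cv2.minEnclosingCircle(p[:,:2].astype(np.float32)),np.percentile(p[:,2],[5,50,95]))
q('spool',604,-142,45,60,74);q('cap',602,162,45,30,50);q('stand',441,-174,70,10,24);q('short',412,255,30,80,92)
E
```

```text
spool 569 ((604.868896484375, -143.1628875732422), 27.697248458862305) [62.03378719 64.98910024 67.79982618]
cap 191 ((602.2003784179688, 160.42788696289062), 15.809244155883789) [33.16635222 37.09821934 39.53280866]
stand 1887 ((441.30792236328125, -174.21661376953125), 49.91736602783203) [12.87660104 16.89578422 19.9908146 ]
short 237 ((412.0750427246094, 255.43385314941406), 16.231849670410156) [82.15125042 85.40055403 87.71053546]
```

View pics/s5.png

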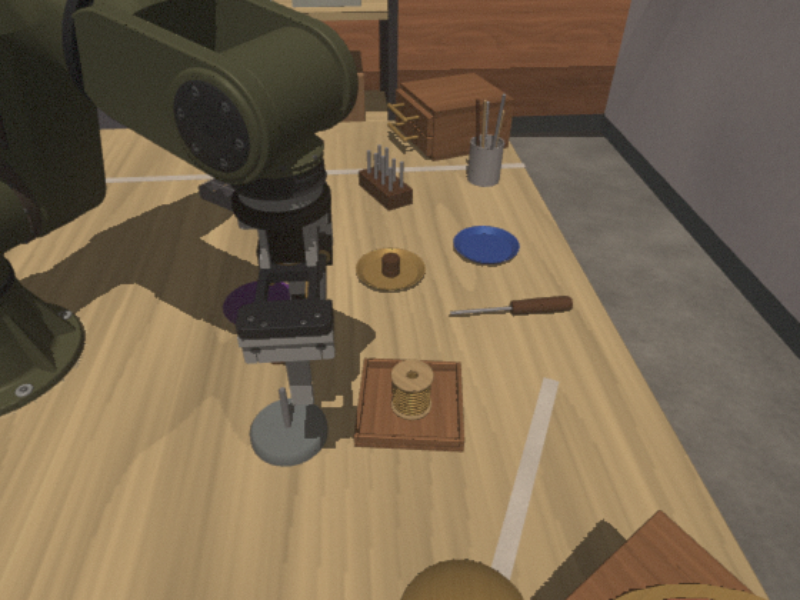

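The spool stands upright in the tray at (412,390), the cap is in the dish at (391,265), and both stands are unmoved. I'll hand it in.

```bash
python3 -c "
from h import *
print(ticket.sign_off())"
```

```text
the job is handed in; nothing more can be done
None
```

The job is handed in (no verdict came back): the tall spool stands upright in the wooden tray and its cap is in the brass dish, with both stands, the short spool and its cap where they were.

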